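Lock a lamp head into its bayonet socket

ROBOT

A 7-joint arm with a two-finger parallel gripper is mounted at the origin on the work surface. World frame = base frame: x ahead of the robot, y to its left, z up, the work surface at z = 0. Lengths are in m, angles in rad, forces in N, time in s.
With the tool pointing down it reaches from about 0.425 to 0.95 m from the base axis. Payload 4.7 kg.
Tool frame: the origin (TCP) lies midway between the tips of the shut fingers; the grasp point (between the pads) lies 19 mm behind it; z points along the fingers, y is the direction in which the jaws open and shut (so a half turn about z gives the same grasp; the last joint's range is limited). The gripper opens to 87 mm and grips with 3 to 60 N. Pads are 19 mm wide; open, the fingers measure 117 mm over their backs; the gripper's body (75 mm by 190 mm) begins 51 mm behind the grasp point.
Start: joints at [1.299, 0.469, -0.049, 1.532, 0.024, 1.141, -0.082], TCP at [0.162, -0.655, 0.223] pointing down, gripper open.
Joint ranges: [-2.59, 2.59], [-0.33, 1.99], [-1.39, 1.29], [0.1, 2.45], [-1.04, 4.18], [0.21, 1.99], [-2.66, 2.66]. Speed limits (rad/s): [2.57, 2.57, 3.14, 3.14, 3.14, 3.14, 3.14].

INTERFACE

Orientations are given as a rotation vector (axis times angle).
In Python, from plant import robot, solver, status, optics, job, finder gives the robot as it stands. The module is installed in compiled form; this text tells all that it offers. Calls block until the motion is done:
- robot.move_to(position, orientation): joint-space move of the TCP to a pose.
- robot.move_straight(position, ori=None, velocity=0.15, stop_force=None): straight line of the TCP; ori=None keeps the orientation; velocity is the mean speed in m/s. With stop_force (N) it stops when the force on the tool has changed by that much, and returns True; else False.
- robot.move_joints(angles): joint-space move.
- robot.set_gripper(opening, newtons=None): opening from 0.0 (shut) to 1.0 (fully open); newtons is the grip in N (None keeps the last); returns when the fingers have stopped.
- robot.pause(seconds).
- solver.inverse_kinematics(position, orientation): joint angles nearest the present ones, or None.
- status.state(): the state.
- optics.grab_frame(name): name is "scene" or "top" or "wrist"; returns the picture (420x560x3 uint8, red, green, blue); there is no depth.
- optics.camera_params(name): a dict with "mtx" (3x3 intrinsics, pixels), "distortion" ([k1, k2, p1, p2, k3] as OpenCV has them; the pictures are not rectified), "rvec" (rotation vector, rad) and "tvec" (3), from world to camera coordinates, as OpenCV has them. Camera axes: x right, y down, z forward; pixel columns grow to the right and rows downward; lengths in m; the calibration is good to about 2 mm. A picture is of the moment at which its call begins: read the wrist's pose just before it. camera_params takes no time and is no camera call; for the wrist camera it gives the pose at the moment of the call.
A pose or a line that the arm cannot do raises robot.MotionError and nothing moves.
- job.sign_off(): hands the job in, once; it reports no verdict.
Trained networks look in the newest picture that a camera, given by its name, has taken for a name from the list of things; names that differ only in an ending like _2 or _b are one class to them, and where a whole thing is asked for, a point or a joint stands for the part that bears it (a point fixed in the world has none). Each returns a list of dicts, best first, with "score" (0 to 1); they miss things now and then, are a little off and sometimes report something else, mostly with a low value. They report only what shows in the picture. A call takes as long as a camera call.
- finder.trace(query, camera): "region" (420x560 bool, what is visible of it) and "xy" ([column, row] in pixels, amid what is visible of it).
- finder.landmark_of(query, camera): "xy" ([column, row] in pixels: a listed point, or the origin of a listed thing).
The state is a dict: "time_s": time; "qpos": joint angles; "qd": joint speeds; "joint_efforts": joint torques, N m; "ee_pos": TCP position; "eef_rot": TCP orientation; "wrist_force": force on the tool from outside, world axes, zero at the start; "moment": the same for the moment, N m; "width": opening from 0.0 (shut) to 1.0 (fully open).
Only numpy, scipy, OpenCV 4.12 (cv2) and the standard library are available. Lean on these libraries where they do the work, as an engineer would, in place of code of your own. Each camera call takes 0.05 s, during which the arm holds its last target. There are 200 camera calls.

TASK

Fit the loose lamp head into the socket of the lamp base: set it upright into the socket with its two lugs in the entry slots, push it gently down against the spring and twist it clockwise (seen from above) until it meets the stop, then let it spring up so that it clicks locked, and let go. Feel your way: never force the lamp against the socket, and leave the other things on the desk where they are.

Things in the scene. Friction and masses are not known exactly. Their poses are not given: they have to be found in the camera images.
- lamp_mid (a point): Centre of the loose lamp head, 44 mm above its underside: an upright aluminium cylinder 52 mm across with thin dark rings, black bezel and white disc on top, 88 mm tall in all, about 0.2 kg, standing on its spigot. Axes as lamp. Two small bars on the top bezel stand exactly above the two lugs.
- lamp: The same lamp head; origin at the centre of its underside, z up, x through the lugs. The 52 mm cylinder begins 18 mm up; below it is a steel spigot 30 mm across, foot chamfered 2 mm. Lugs on its +x and -x sides: tips 21.5 mm from the axis, 8 mm wide, 4 to 9 mm above the underside. Half a turn makes no difference.
- base: The fixed lamp base: grey disc 130 mm across, 18 mm high, with a black housing 68 mm across holding a steel bayonet insert, its mouth 60 mm above the desk. Origin at the centre of its underside, z up. Its entry slots point 75 degrees counter-clockwise (from above) from its +x and -x, but the insert sits fast, turned by an unmeasured 0 to 23 degrees either way: find the slots by feel or eye.
- base_mouth (a point): Centre of the mouth, on the base's axis, 60 mm above its underside. Bore 32.4 mm, two opposite slots 11.2 mm wide (1.6 mm play each side; 1.2 mm in the bore). A lug that misses its slot rests on the rim, lamp underside 4 mm below the mouth. Lamp and base (rim, plate and stops together) must never press on each other with more than 40 N.
- base_plate (a point): Centre of the top of the sprung brass plate in the socket, 8 mm below the mouth: a lamp in the slots first rests here, not yet home. The plate yields at 3 N, plus 0.5 N per mm, until the lamp's shoulder meets the mouth, underside 18 mm below it: a hard stop. The lugs pass under the rim with the underside 16 to 18 mm below the mouth. (Point fixed to the base.)
- base_locked (a point): Where the lamp's centre is when locked, on the base's axis, 92 mm above its underside. Clockwise (from above) 75 degrees on from the slots the lugs meet a hard stop, under a notch 4 mm deep into which the spring lifts them: locked, lamp underside 12 mm below the mouth, lugs along the base's x to within the insert's 23 degrees and 5 of play.
- screwdriver: Bystander: screwdriver 150 mm long lying on the desk; origin under its middle.
- mug: Bystander: white mug, 76 mm across, 90 mm tall; origin at the centre of its underside.
- remote: Bystander: black remote control 50 x 170 x 18 mm; origin at the centre of its underside.
- tape: Bystander: cardboard-coloured roll of tape 84 mm across, 24 mm tall; origin at the centre of its underside.
- jar: Bystander: small clear jar 56 mm across, 70 mm tall; origin at the centre of its underside.
- stapler: Bystander: black stapler 140 mm long, 55 mm tall; origin at the centre of its underside.
- notepad: Bystander: white notepad 105 x 148 x 12 mm; origin at the centre of its underside.

How it is judged:
On the way, in this order (a step that is already met when the one before it is completed fails the run):
1. the lamp stands upright in the socket with its lugs in the entry slots, not yet turned (horizontal distance between lamp_mid and base below 0.005 m and angle between lamp's own z axis and vertical below 0.08 rad and z of lamp_mid in the frame of base below 0.098 m and angle between the x axis of lamp and the y axis of base, either way round below 0.8 rad), for 0.1 s.
2. the lamp is pushed down against the spring and turned clockwise with its lugs under the rim (horizontal distance between lamp_mid and base below 0.005 m and angle between lamp's own z axis and vertical below 0.08 rad and z of lamp_mid in the frame of base below 0.0898 m and angle between the x axis of lamp and the x axis of base, either way round below 0.7 rad), for 0.1 s.
At the end, for the whole second after the job is handed in: The lamp stands released and still in the socket, upright within 0.08 rad, its axis within 5 mm of the base's, its centre 89.8 to 94.2 mm above the base's underside (sprung up into the lock notches) and its lugs within 0.55 rad of the base's x axis (horizontal distance between lamp_mid and base below 0.005 m and angle between lamp's own z axis and vertical below 0.08 rad and z of lamp_mid in the frame of base between 0.0898 and 0.0942 m and angle between the x axis of lamp and the x axis of base, either way round below 0.55 rad and linear speed of lamp below 0.02 m/s); the robot touches nothing.
It fails at once if lamp and base press on each other with more than 40 N (contact force between lamp and base above 40 N).
It fails at once if a bystander is pushed more than 30 mm from its place (distance of any of screwdriver, mug, remote, tape, jar, stapler, notepad from where it was at the start of the episode above 0.03 m).
It also fails if it takes over 72 s, if anything falls off the work surface, if the arm or the gripper's body presses on something with over 40 N, if the wrist force passes 120 N, or if a joint passes its speed limit or range.

## Working session

There is one attempt and no reset: what is moved stays moved. The work goes in short steps, each a Python script; the robot and the scene stay as the last script left them, time stands still between calls to the robot, and variables do not carry over. Pictures are saved under pics/ and viewed, about 8 in all and at most 12, crops included, and the job is handed in when it is done.

```bash
mkdir -p pics
cat > h.py <<'E'
import numpy as np, cv2
from plant import robot, solver, status, optics, job, finder
from scipy.spatial.transform import Rotation as R
def cam(n):
    c=optics.camera_params(n); return [np.array(c[k],float) for k in("mtx","distortion","rvec","tvec")]
def ray(n,xy,c=None):
    K,D,r,t=c or cam(n); p=cv2.undistortPoints(np.array([[xy]],float),K,D)[0,0]
    Rm=cv2.Rodrigues(r)[0]; return -Rm.T@t.ravel(), Rm.T@np.array([p[0],p[1],1])
def at_z(n,xy,z,c=None):
    o,d=ray(n,xy,c); return o+d*(z-o[2])/d[2]
def proj(n,P,c=None):
    K,D,r,t=c or cam(n); return cv2.projectPoints(np.array(P,float).reshape(-1,3),r,t,K,D)[0][:,0]
def snap(n,f=None):
    im=optics.grab_frame(n)
    if f: cv2.imwrite('pics/'+f,im[:,:,::-1])
    return im
E
python3 - <<'E'
from h import *
s=status.state();print(s['time_s'],s['ee_pos'],s['eef_rot'],s['wrist_force'])
a=snap('top');b=snap('scene')
cv2.imwrite('pics/a.png',a[:,:,::-1])
cv2.imwrite('pics/b.png',b[:,:,::-1])
for c in('top','scene'):
  for q,z in(('lamp_mid',.044),('lamp',0),('base_mouth',.06),('base',0)):
    for r in finder.landmark_of(q,c)[:2]: print(c,q,r['score'],r['xy'],at_z(c,r['xy'],z))
for q in 'screwdriver mug remote tape jar stapler notepad'.split():
  for r in finder.landmark_of(q,'top')[:1]: print(q,r['score'],r['xy'],at_z('top',r['xy'],0))
print(ray('top',(280,210)),ray('scene',(280,210)),cam('wrist'))
E
```

```text
0.0 [ 0.16213341 -0.65461457  0.22149474] [-3.11652654e+00 -3.80297331e-01  5.15554701e-04] [ 0.38927873 -0.0366378   0.53445083]
top lamp_mid 0.64 [198.7, 241.6] [0.5552142  0.19812939 0.044     ]
top lamp 0.68 [197.9, 245.0] [0.55056831 0.20854251 0.        ]
top base_mouth 0.92 [318.7, 261.1] [ 0.4914655  -0.13636302  0.06      ]
top base 0.96 [314.7, 268.4] [ 0.47439864 -0.13140101  0.        ]
scene lamp_mid 0.77 [375.8, 250.5] [0.56632864 0.20745908 0.044     ]
scene lamp 0.62 [373.9, 260.3] [ 5.56369598e-01  2.05408490e-01 -1.11022302e-16]
scene base_mouth 0.79 [266.9, 172.2] [ 0.48973022 -0.13751027  0.06      ]
scene base_mouth 0.62 [263.6, 172.5] [ 0.49552915 -0.14386115  0.06      ]
scene base 0.68 [265.5, 191.1] [ 4.96471746e-01 -1.38290288e-01 -1.11022302e-16]
screwdriver 0.73 [272.0, 254.2] [ 0.51865245 -0.00825081  0.        ]
mug 0.74 [264.3, 178.0] [0.7498997  0.00967114 0.        ]
remote 0.82 [192.4, 175.5] [0.76279131 0.22796617 0.        ]
tape 0.71 [310.7, 173.3] [ 7.61704204e-01 -1.31881286e-01 -2.22044605e-16]
jar 0.61 [365.9, 182.7] [ 0.72861882 -0.29888286  0.        ]
stapler 0.64 [142.5, 254.3] [0.52672783 0.37097468 0.        ]
notepad 0.78 [411.7, 266.7] [ 0.47163677 -0.41684971  0.        ]
(array([ 0.42488347, -0.00148863,  1.11915286]), array([ 0.1970042 , -0.02955279, -0.98016192])) (array([1.24296895, 0.39688252, 0.79042746]), array([-0.61095595, -0.39968258, -0.6833711 ])) [array([[297.09775352,   0.        , 277.7198034 ],
       [  0.        , 297.09775352, 206.10121569],
       [  0.        ,   0.        ,   1.        ]]), array([-0.02152195,  0.        ,  0.        ,  0.        ,  0.        ]), array([-2.30930401,  1.80738733,  0.23101711]), array([-0.67509429, -0.02997776,  0.38952722])]
```

```bash
python3 - <<'E'
from h import *
s=status.state(); T=R.from_rotvec(s['eef_rot'])
K,D,r,t=cam('wrist');Rm=cv2.Rodrigues(r)[0];C=-Rm.T@t
off=T.inv().apply(C-np.array(s['ee_pos']));print('camoff in tool',off,'axis',T.inv().apply(Rm[2]))
# tool down, yaw so tool x = world x
o=R.from_euler('x',np.pi)
def over(p,z,f):
    best=None
    for yaw in np.arange(-180,180,30):
        q=R.from_euler('z',yaw,degrees=True)*o
        pos=np.array([p[0],p[1],0])-q.apply(off)*[1,1,0]; pos[2]=z
        rad=np.hypot(*pos[:2])
        j=solver.inverse_kinematics(pos,q.as_rotvec()) if .43<rad<.9 else None
        if j is not None:
            c=np.abs(np.array(j)-s['qpos']).max()
            if best is None or c<best[0]: best=(c,yaw,pos,q)
    print(best[:3]); robot.move_to(best[2],best[3].as_rotvec()); robot.pause(.2)
    return best
over((.49,-.137),.26,'w')
c=cam('wrist');snap('wrist','base.png');np.savez('cb.npz',*c)
for q,z in(('base_mouth',.06),('base',0)):
    for r in finder.landmark_of(q,'wrist')[:1]: print(q,r['score'],r['xy'],at_z('wrist',r['xy'],z,c))
over((.557,.205),.26,'w')
c=cam('wrist');snap('wrist','lamp.png');np.savez('cl.npz',*c)
for q,z in(('lamp_mid',.044),('lamp',0)):
    for r in finder.landmark_of(q,'wrist')[:1]: print(q,r['score'],r['xy'],at_z('wrist',r['xy'],z,c))
print(status.state()['time_s'])
cv2.imwrite('pics/two.png',np.vstack([cv2.imread('pics/base.png')[:, :],cv2.imread('pics/lamp.png')])[:, :])
E
python3 -c "
import cv2,numpy as np
a=cv2.imread('pics/base.png');b=cv2.imread('pics/lamp.png')
cv2.imwrite('pics/two.png',np.hstack([a[60:360,80:480],b[60:360,80:480]]))"
```

```text
camoff in tool [ 6.88066040e-02  1.02226769e-04 -1.61953875e-01] axis [-2.51577452e-01 -1.48544189e-04  9.67837157e-01]
(np.float64(0.5210417501988995), np.int64(60), array([ 0.45550817, -0.19653715,  0.26      ]))
base_mouth 0.76 [276.2, 126.7] [ 0.48980172 -0.13492191  0.06      ]
base 0.57 [278.0, 130.0] [ 0.48971851 -0.13948246  0.        ]
(np.float64(1.0013256529545156), np.int64(90), array([0.55689777, 0.1361934 , 0.26      ]))
lamp_mid 0.56 [426.3, 109.9] [0.73942081 0.22537879 0.044     ]
lamp 0.96 [276.1, 132.0] [0.55567739 0.19866887 0.        ]
4.825
```

View pics/a.png

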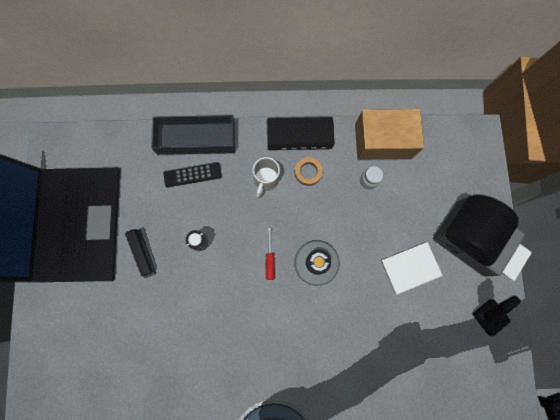

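View pics/two.png

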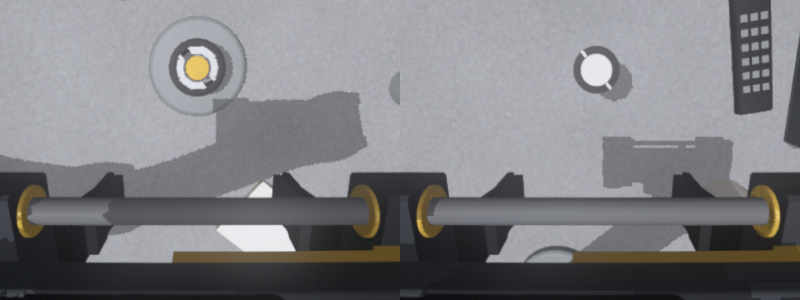

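```bash
cat >> h.py <<'E'
off=np.array([.0688,.0001,-.16195]); o=R.from_euler('x',np.pi)
def yq(deg): return R.from_euler('z',deg,degrees=True)*o
def over(p,z,yaw,move=robot.move_straight):
    q=yq(yaw); pos=np.array([p[0],p[1],0])-q.apply(off)*[1,1,0]; pos[2]=z
    if move==robot.move_straight: robot.move_straight(pos,velocity=.2)
    else: robot.move_to(pos,q.as_rotvec())
def rect(im,c,p,z,half=.04,n=400):
    g=np.linspace(-half,half,n); X,Y=np.meshgrid(p[0]+g,p[1]-g)  # col=+x world, row=-y world
    uv=proj('wrist',np.stack([X,Y,0*X+z],-1),c).reshape(n,n,2).astype(np.float32)
    return cv2.remap(im,uv[...,0],uv[...,1],cv2.INTER_CUBIC)
E
python3 - <<'E'
from h import *
L=(.5557,.203);B=(.4898,-.1360)
over(L,.115,90);robot.pause(.2);c=cam('wrist');im=snap('wrist','lamp2.png');A=rect(im,c,L,.088)
for q,z in(('lamp_mid',.044),('lamp',0)):
    for r in finder.landmark_of(q,'wrist')[:1]: print(q,r['score'],r['xy'],at_z('wrist',r['xy'],z,c))
over(L,.26,90)
over(B,.26,60,robot.move_to);over(B,.115,60);robot.pause(.2);c=cam('wrist');im=snap('wrist','base2.png');Bm=rect(im,c,B,.060)
for q,z in(('base_mouth',.06),('base',0)):
    for r in finder.landmark_of(q,'wrist')[:1]: print(q,r['score'],r['xy'],at_z('wrist',r['xy'],z,c))
over(B,.26,60)
cv2.imwrite('pics/r.png',np.hstack([A,Bm])[:,:,::-1]); print(status.state()['time_s'])
E
```

```text
lamp 0.62 [279.4, 132.2] [0.55855523 0.20020127 0.        ]
base_mouth 0.55 [276.3, 126.4] [ 0.49080541 -0.13446302  0.06      ]
base 0.66 [277.8, 128.8] [ 0.49109529 -0.13652113  0.        ]
10.325
```

View pics/r.png

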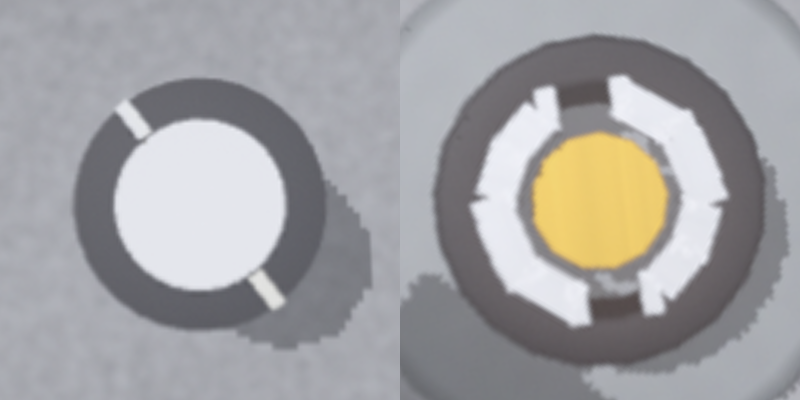

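Run:
```python
from h import *
B=(.4896,-.1361);L=(.5557,.2022)
s=status.state();print(np.round(s['qpos'],2))
for yaw in range(-180,181,20):
    q=yq(yaw).as_rotvec();a=solver.inverse_kinematics((*L,.05),q);b=solver.inverse_kinematics((*B,.1),q)
    print(yaw,*[None if x is None else np.round(x,2)[[0,4,6]] for x in(a,b)])
over(B,.26,0,robot.move_to);robot.pause(.2);c=cam('wrist');im=snap('wrist','base3.png');Bm=rect(im,c,B,.060)
im0=cv2.cvtColor(cv2.imread('pics/base.png'),cv2.COLOR_BGR2RGB);c0=[np.load('cb.npz')[k] for k in np.load('cb.npz')]
B0=rect(im0,c0,B,.06)
cv2.imwrite('pics/r2.png',np.hstack([B0,Bm])[:,:,::-1]); print(status.state()['time_s'])
```

```text
[ 0.92  0.2  -0.68  1.87  0.14  1.12 -0.34]
-180 [0.21 0.7  0.56] [0.93 0.57 1.23]
-160 [0.29 0.81 0.82] [0.98 0.62 1.53]
-140 [0.32 0.87 1.13] [1.02 0.67 1.84]
-120 [0.36 0.94 1.43] [1.06 0.73 2.13]
-100 [0.36 0.94 1.78] [-0.63 -0.69 -2.43]
-80 [-1.15 -0.91 -2.57] [-0.63 -0.69 -2.08]
-60 [-1.05 -0.74 -2.37] [ 0.46  0.17 -2.59]
-40 [-0.94 -0.58 -2.17] [ 0.5   0.2  -2.27]
-20 [-0.81 -0.42 -1.96] [ 0.55  0.24 -1.96]
0 [-0.02  0.42 -2.35] [ 0.59  0.26 -1.63]
20 [ 0.02  0.47 -2.05] [ 0.64  0.3  -1.32]
40 [ 0.08  0.54 -1.76] [ 0.68  0.33 -1.  ]
60 [ 0.1   0.56 -1.42] [ 0.71  0.36 -0.67]
80 [ 0.1   0.56 -1.07] [ 0.74  0.38 -0.35]
100 [ 0.11  0.57 -0.73] [ 0.77  0.41 -0.02]
120 [ 0.11  0.58 -0.39] [0.8  0.43 0.31]
140 [ 0.12  0.58 -0.04] [0.85 0.48 0.61]
160 [0.12 0.58 0.3 ] [0.89 0.53 0.92]
180 [0.21 0.7  0.56] [0.93 0.57 1.23]
11.575
```

View pics/r2.png

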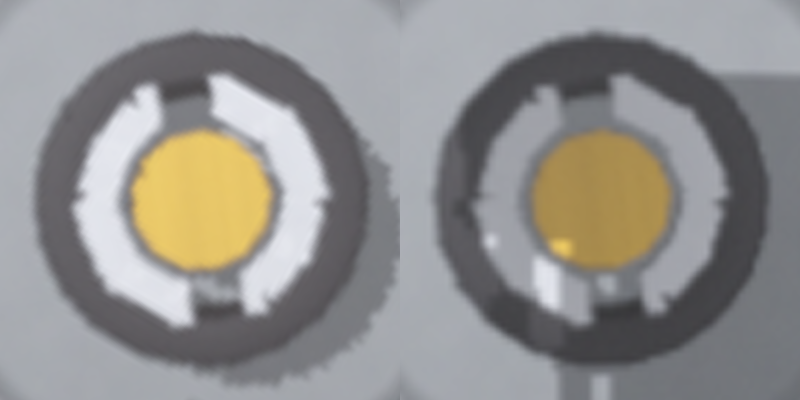

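Run:
```python
from h import *
B=(.4898,-.1360);L=(.5557,.2022)
def st(m):
    s=status.state();print(m,round(s['time_s'],2),np.round(s['ee_pos'],4),np.round(s['wrist_force'],1),np.round(s['moment'],2),round(s['width'],3),round(s['qpos'][6],2))
robot.move_to((*L,.19),yq(150).as_rotvec())
print(robot.move_straight((*L,.043),velocity=.12,stop_force=8)); st('down')
robot.set_gripper(0.,40); st('grip')
robot.move_straight((*L,.17),velocity=.15); st('lift')
robot.move_to((*B,.17),yq(120.5).as_rotvec())
robot.move_straight((*B,.108),velocity=.1); robot.pause(.3); st('above')
a=snap('scene','s1.png'); w=snap('wrist','w1.png')
p=proj('scene',(*B,.08))[0].astype(int);print(p)
x,y=p;cr=cv2.resize(a[max(0,y-70):y+70,max(0,x-90):x+90],None,fx=3,fy=3)
w=cv2.resize(w,None,fx=.5,fy=.5); cv2.imwrite('pics/v1.png',cr[:,:,::-1]);
```

```text
False
down 14.34 [0.5562 0.2026 0.0438] [-0.5 -0.3  1.3] [ 0.06 -0.17  0.03] 0.998 0.01
grip 15.04 [0.5557 0.2022 0.043 ] [-0.7 -0.5  0.3] [ 0.01 -0.17  0.02] 0.588 0.01
lift 16.04 [0.5551 0.2016 0.1689] [ 0.   0.1 -1.8] [-0.   -0.16 -0.02] 0.588 0.13
above 18.41 [ 0.4901 -0.1362  0.1084] [-0.6 -0.2 -2. ] [ 0.02 -0.15 -0.05] 0.592 0.22
[267 166]
```

View pics/v1.png

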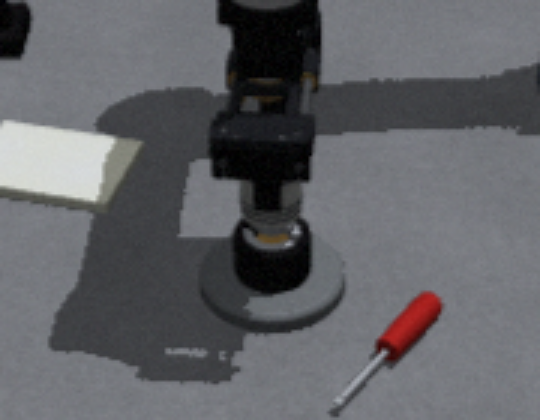

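View pics/w1.png

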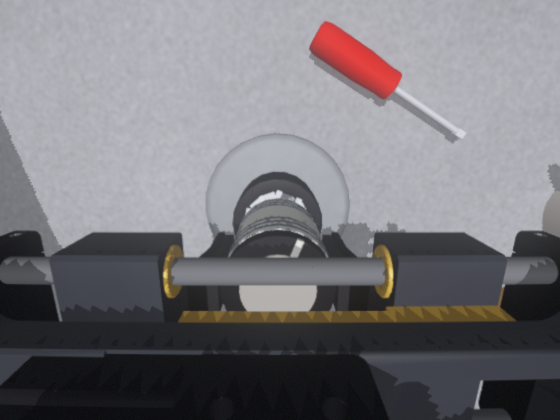

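```bash
cat >> h.py <<'E'
B=(.4898,-.1360)
def st(m):
    s=status.state();print(m,round(s['time_s'],2),np.round(s['ee_pos'],4),np.round(s['wrist_force'],1),np.round(s['moment'],2),round(s['width'],3));return s
E
python3 - <<'E'
from h import *
hit=robot.move_straight((*B,.0955),velocity=.02,stop_force=4);robot.pause(.15); print(hit);st('a')
E
```

```text
False
a 19.43 [ 0.4899 -0.136   0.0956] [ 0.5  0.1 -1.1] [ 0.01 -0.16 -0.  ] 0.589
```

Run:
```python
from h import *
robot.pause(.15)
hit=robot.move_straight((*B,.086),velocity=.02,stop_force=15);robot.pause(.15); print(hit);st('a')
```

```text
False
a 20.36 [ 0.49   -0.1361  0.0863] [-1.4 -0.5  4.7] [-0.08  0.32  0.02] 0.59
```

Run:
```python
from h import *
robot.move_straight((*B,.0855),velocity=.02,stop_force=15);s0=st('a');m0=s0['moment'][2]
for k in range(1,8):
    y=120.5-5*k
    h=robot.move_straight((*B,.0855),yq(y).as_rotvec(),velocity=.05,stop_force=12)
    s=st((y,h))
    if h or abs(s['moment'][2]-m0)>.5: break
```

```text
a 20.61 [ 0.49   -0.1361  0.0858] [-1.8 -0.1  6.1] [-0.04  0.34  0.  ] 0.591
(115.5, False) 20.86 [ 0.4904 -0.136   0.086 ] [-1.8 -0.4  5.2] [-0.06  0.22 -0.08] 0.59
(110.5, False) 21.11 [ 0.4906 -0.1359  0.0861] [-0.3 -0.1  4.6] [-0.01  0.09 -0.06] 0.586
(105.5, False) 21.36 [ 0.4907 -0.1359  0.0861] [-0.8 -0.7  4.7] [-0.05  0.1  -0.02] 0.585
(100.5, False) 21.61 [ 0.4908 -0.1359  0.0862] [-0.2 -0.2  5. ] [-0.05  0.04 -0.02] 0.584
(95.5, False) 21.86 [ 0.4907 -0.1359  0.0861] [-0.6 -0.6  4.1] [-0.09  0.04 -0.07] 0.59
(90.5, False) 22.11 [ 0.4907 -0.136   0.0861] [-0.9 -0.4  4.9] [-0.01  0.05 -0.05] 0.588
(85.5, False) 22.36 [ 0.4907 -0.1359  0.0862] [-0.2  0.2  5.1] [-0.06  0.04 -0.06] 0.586
```

Run:
```python
from h import *
m0=-.05; y=85.5
while y>36:
    y-=4 if y>55 else 2
    h=robot.move_straight((*B,.0855),yq(y).as_rotvec(),velocity=.05,stop_force=12)
    s=st((y,h))
    if h or abs(s['moment'][2]-m0)>.3: break
```

```text
(81.5, False) 22.61 [ 0.4907 -0.136   0.0861] [-0.2 -0.1  5.6] [-0.04  0.12  0.01] 0.587
(77.5, False) 22.86 [ 0.4907 -0.136   0.0861] [ 0.3 -0.8  6.2] [-0.06  0.12 -0.04] 0.593
(73.5, False) 23.11 [ 0.4906 -0.1361  0.0861] [-1.2  0.6  5.1] [-0.08  0.09  0.01] 0.587
(69.5, False) 23.36 [ 0.4906 -0.1361  0.0861] [ 0.3 -0.   5.6] [-0.05  0.14 -0.01] 0.588
(65.5, False) 23.61 [ 0.4907 -0.136   0.0861] [ 0.7 -0.9  5.1] [-0.09  0.04 -0.02] 0.588
(61.5, False) 23.86 [ 0.4907 -0.1361  0.0861] [-0.  -0.2  4.8] [-0.1   0.09 -0.02] 0.591
(57.5, False) 24.11 [ 0.4906 -0.136   0.086 ] [-0.3 -0.3  5.1] [-0.05  0.14 -0.09] 0.589
(53.5, False) 24.36 [ 0.4906 -0.136   0.0861] [-0.6 -0.2  4.3] [-0.09  0.13 -0.05] 0.588
(51.5, False) 24.61 [ 0.4906 -0.1361  0.086 ] [-0.7 -0.2  5.4] [-0.13  0.08 -0.08] 0.59
(49.5, False) 24.86 [ 0.4906 -0.136   0.086 ] [-1.2  0.1  5.5] [-0.07  0.14 -0.03] 0.59
(47.5, False) 25.11 [ 0.4906 -0.1361  0.086 ] [-0.3  0.4  4.1] [-0.06  0.13 -0.06] 0.589
(45.5, False) 25.36 [ 0.4906 -0.136   0.086 ] [-1.1 -1.4  4.6] [-0.02  0.16 -0.03] 0.593
(43.5, False) 25.61 [ 0.4905 -0.136   0.086 ] [-1.   0.5  4.8] [-0.04  0.21  0.02] 0.593
(41.5, False) 25.86 [ 0.4904 -0.1359  0.086 ] [-1.1  0.9  4.7] [ 0.06  0.17 -0.04] 0.588
(39.5, False) 26.11 [ 0.4904 -0.1359  0.086 ] [-1.3  0.1  4.9] [0.   0.15 0.47] 0.59
```

Run:
```python
from h import *
q=yq(40.5).as_rotvec()
robot.move_straight((*B,.0855),q,velocity=.05);st('back')
h=robot.move_straight((*B,.0910),velocity=.015,stop_force=10);robot.pause(.15);st(('up',h))
```

```text
back 26.36 [ 0.4904 -0.1358  0.086 ] [-1.  -0.3  5.9] [0.   0.17 0.1 ] 0.588
('up', True) 26.94 [ 0.4904 -0.1359  0.091 ] [0.2 0.2 2.2] [-0.08 -0.08  0.05] 0.59
```

Run:
```python
from h import *
robot.set_gripper(1.0); robot.pause(.3); st('open')
print(robot.move_straight((*B,.2),velocity=.12,stop_force=10)); st('up')
over(B,.26,60,robot.move_to);over(B,.14,60);robot.pause(.2)
c=cam('wrist');im=snap('wrist','end.png');A=rect(im,c,B,.136)
for q,z in(('lamp_mid',.092),('lamp',.048)):
    for r in finder.landmark_of(q,'wrist')[:1]: print(q,r['score'],r['xy'],at_z('wrist',r['xy'],z,c))
a=snap('scene','s2.png');x,y=proj('scene',(*B,.08))[0].astype(int)
cr=cv2.resize(a[y-50:y+50,x-50:x+50],(400,400))
cv2.imwrite('pics/v2.png',np.hstack([A,cr])[:,:,::-1]);st('e')
```

```text
open 28.12 [ 0.4903 -0.1358  0.0908] [ 0.2 -0.9 -0.4] [-0.02 -0.02 -0.02] 1.003
False
up 29.18 [ 0.4892 -0.136   0.1993] [ 0.9  0.5 -0.7] [-0.03  0.01 -0.02] 1.004
lamp 0.76 [280.7, 128.5] [ 0.49330847 -0.13740776  0.048     ]
e 30.9 [ 0.4555 -0.1957  0.1405] [0.4 0.3 0.2] [-0.06 -0.06 -0.  ] 1.001
```

View pics/v2.png

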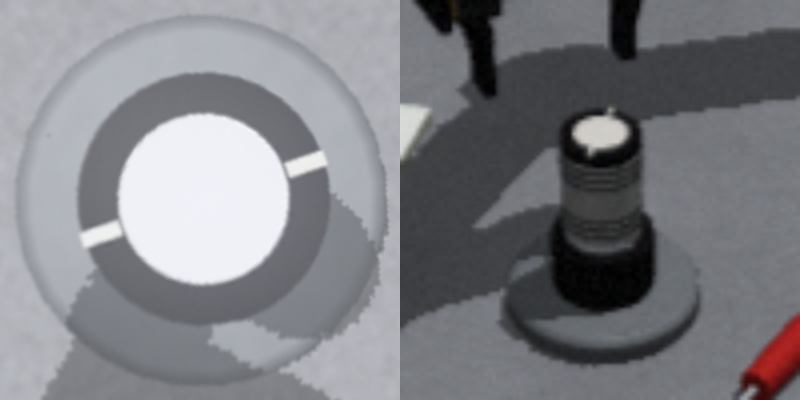

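```bash
python3 -c "
from h import *
over(B,.26,60);robot.pause(.3);print(job.sign_off())"
```

```text
the job is handed in; nothing more can be done
None
```

The lamp head is seated in the base, twisted to the stop and sprung up into the lock notches. The gripper is clear and the job is handed in, at about 31 s of the 72 s allowed. `job.sign_off()` gives no verdict, so what follows is from my own checks.

**How it went**
- **Locating:** From rectified wrist-camera views I found the lamp at (0.556, 0.202) with its bars at 128°, and the base at (0.490, −0.136) with its slots at about 98.4°.
- **Inserting:** The lamp went past the rim into the slots with no felt resistance. I then pressed it about 17 mm deep, with a measured wrist force of about 4–6 N.
- **Locking:** It turned clockwise about 80° until the twisting moment jumped to 0.47 N m at the stop. I backed off 1°, let it rise to the 12 mm depth and released it.

**Last checks**
- **Position:** The final picture shows the lamp upright, with its axis within about 1 mm of the base's. Its apparent size is consistent with its top being at the locked height of 136 mm.
- **Angle:** The bars now read about 20°, against 23° ± 5° expected from the slot angle.

**What disagreed or stayed open**
- The last part of the rise tripped the 10 N stop, but only at the target height, and the force then settled to about 2 N. I took that as the lugs reaching the top of the notch.
- In the last picture the `lamp_mid` search found nothing, and the `lamp` search came out about 4 mm off centre. I relied on the picture's outline instead.
- I never measured the base's own x axis; the lock rests on the stop felt and the rise into the notch.

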